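Shut down the drum tumbler: switch off, lift the drum off, fit the cover plate

ROBOT

A 6-joint arm with a two-finger parallel gripper is mounted at the origin on the work surface. World frame = base frame: x ahead of the robot, y to its left, z up, the work surface at z = 0. Lengths are in m, angles in rad, forces in N, time in s.
With the tool pointing down it reaches from about 0.325 to 1 m from the base axis. Payload 5.1 kg.
Tool frame: the origin (TCP) lies at the very end of the fingers, on their centre line; the grasp point (between the pads) lies 19 mm behind it; z points along the fingers, y is the line along which they close (so a half turn about z gives the same grasp; the last joint's range is limited). The gripper opens to 85 mm and grips with 20 to 120 N. Pads are 22 mm wide; open, the fingers measure 114 mm over their backs; the gripper's body (76 mm by 85 mm) begins 54 mm behind the grasp point. The pads swing forward as they close: fully open they stand 13 mm farther back than shut.
Start: joints at [-1.267, 0.124, 1.65, -0, 1.367, -0.083], TCP at [0.245, -0.602, 0.231] pointing down, gripper open.
Joint ranges: [-2.61, 2.61], [-1.02, 2.33], [0.03, 2.71], [-1.35, 4.49], [0.32, 2.68], [-2.91, 2.91]. Speed limits (rad/s): [2.57, 2.57, 3.14, 3.14, 3.14, 3.14].

INTERFACE

Orientations are given as a unit quaternion [w, x, y, z].
In Python, from bench import ctrl gives the robot as it stands.
- The arm moves only by the tool carry_out, never from a script. Its argument "moves" is a list of rows, each a list of 5 numbers: the finger opening in mm, from 0 to 85.4, then the shift along the world's x, y, z in units of 25 mm (1.0 is 25 mm), then the turn about the world's z in units of 5 degrees (1.0 is 5 degrees). In form: [[grip, x, y, z, roll], ...]. A call has 1 to 10 rows; each row is the pose to reach, as a shift and turn from the pose commanded when the call began; what a row does not reach only later rows make up. A row lasts 1/12 s, in which the tool goes at most 41.7 mm and 7.16 degrees, less where a joint would pass 70% of its speed; a pose out of reach is approached as far as the arm can. A call with a gripper value outside its range is refused whole. The fingers move at their own pace and stop on an object; "newtons" is the grip in N (left out, the last holds). Time passes only in rows, so rows that repeat a pose let the fingers close. It gives the time, the measured TCP pose, the force, the opening and the grip force at its end, in the units of the state.
- ctrl.state(): the state, without advancing time (a new reading comes with each control period).
- ctrl.read_camera(name): name is "side" or "top"; returns a dict with "img" (420x560x3 uint8, blue, green, red), "fx", "fy", "cx", "cy" (pixels), "dist" ([k1, k2, p1, p2, k3] as OpenCV has them; the pictures are not rectified), "xyz" and "attitude" of the camera in the world. Camera axes: x right, y up, looking along -z (the intrinsics and any distortion apply to the point x, -y, -z); pixel columns grow to the right and rows downward; lengths in m; the calibration is good to about 2 mm. A picture is of the moment at which its call begins. There is no depth.
- ctrl.close_job(): hands the job in; it is judged then, once.
The state is a dict: "time": time; "q": joint angles; "joint_vel": joint speeds; "joint_torque": joint torques, N m; "position": TCP position; "ee_rot": TCP orientation; "contact_force": force on the tool from outside, world axes, zero at the start; "torque": the same for the moment, N m; "opening": finger opening in m; "finger_force": force on a finger pad.
Only numpy, scipy, OpenCV 4.12 (cv2) and the standard library are available. Lean on these libraries where they do the work, as an engineer would, in place of code of your own. Each camera call takes 0.05 s, during which the arm holds its last target. There are 200 camera calls.

TASK

The polishing run is finished. First switch the tumbler off by pushing its toggle lever all the way over to the other side, then lift the drum off the drive base by its handle and, keeping it upright, set it down gently so that it stands wholly on the round cork mat. Finally lower the aluminium cover plate over the base's two pins until it lies flush on the base; drop nothing, and leave the jar, the bit block and the tool rest where they are.

Things in the scene. Friction and masses are not known exactly. Their poses are not given: they have to be found in the camera images.
- drive: Fixed grey metal drive base: housing 150 (x) x 200 (y) x 55 mm high; on its -x side a console 30 mm high with the toggle switch. Origin: on the bench under the housing's centre; z up. The drum starts on its flat top, between two steel pins at x = 0, y = +75 and -75 mm: 10 mm thick, 22 mm high, the upper 7 mm tapered to 5 mm.
- drive_top (a point): Centre of the housing's flat top (55 mm above the bench), midway between the pins; axes as drive.
- switch (a joint): Toggle lever, rad: 0 = leaning fully to the base's +y side (on), 1.0 = fully to its -y side (off). Starts at 0 to 0.15, stays where left; about 1 N moves it. Pivot along x, 52 mm above the bench at x = -115, y = 0 mm of drive, in a black block 50 (x) x 70 (y) mm whose top is 55 mm above the bench.
- switch_tip (a point): Centre of the black ball (26 mm diameter) at the end of the lever, 60 mm from the pivot (the rod is 10 mm thick); 105 mm above the bench at either end of its travel, 112 mm in the middle.
- drum: Closed grey plastic drum with black bands, a steel lid and an upright fixed bail handle: 96 mm diameter (lid 100 mm), 88 mm high to the lid's top, 142 mm to the top of the handle, about 0.6 kg. Origin: centre of its underside; z up, the handle's bar runs along y.
- drum_grip (a point): Middle of the bar of the drum's handle, 135 mm above its underside: a rubber sleeve 14 mm thick and 56 mm long along the drum's y, free space of 40 mm between it and the lid.
- cover: Aluminium cover plate, 120 (x) x 190 (y) x 6 mm, about 0.35 kg, lying flat on the bench, with two through holes of 13 mm at x = 0, y = +75 and -75 mm and a bridge handle in the middle. Origin: centre of its underside; z up. It fits the pins either way round.
- cover_grip (a point): Middle of the bar of the cover's handle, 45 mm above the plate's underside: a square bar 12 x 12 mm, 90 mm long along the cover's y, with 33 mm free between it and the plate.
- mat: Round cork mat, 160 mm diameter, 4 mm thick, fixed to the bench, on the left or the right of the base (the cover lies on the other side). Origin: centre of its underside; z up.
- jar: Clear screw-top jar, 56 mm diameter, 75 mm high, not to be disturbed. Origin: centre of its underside.
- bitblock: Small wooden block with a row of upright screwdriver bits, 30 x 70 mm, 22 mm high (36 mm with the bits), not to be disturbed. Origin: centre of its underside.
- toolrest: Red plastic tool rest (an angle with a back plate), 50 x 80 x 47 mm, not to be disturbed. Origin: centre of its underside.
Mind the look-alikes: they are no part of the job. Several things look just like the cover: the one meant starts nearest to the robot's base. What is meant by the drum is not orange, and is the larger of those in its own colour.

How it is judged:
By the outcome, as a careful person would: the job done as asked, in the order asked, and still so for the second after the job is handed in, with the robot touching nothing.
It also fails if it takes over 72 s, if anything falls off the work surface, if the arm or the gripper's body presses on something with over 40 N, if the wrist force passes 120 N, or if a joint passes its speed limit or range.

## Working session

There is one attempt and no reset: what is moved stays moved. The work goes in short steps, Python scripts to look and compute and a tool call to move; the robot and the scene stay as the last step left them, time stands still between calls to the robot, and variables do not carry over. Pictures are saved under pics/ and viewed, at most 10 in all, crops included, and the job is handed in when it is done.

Besides the shell and the picture viewer there is one more tool, called after "Request:" as name(argument=value, ...) on one line, values as JSON. carry_out: Moves the arm, as the interface text tells. Its arguments: {"type":"object","properties":{"moves":{"type":"array","items":{"type":"array","items":{"type":"number"}}},"newtons":{"type":"number"}},"required":["moves"]}

```bash
mkdir -p pics; cat > h.py <<'E'
import numpy as np, cv2
from scipy.spatial.transform import Rotation as R
def cam(c):
    K=np.array([[c['fx'],0,c['cx']],[0,c['fy'],c['cy']],[0,0,1.]]);q=np.array(c['attitude'])
    return K,np.array(c['dist']),np.array(c['xyz']),R.from_quat(q[[1,2,3,0]]).as_matrix()@np.diag([1,-1,-1.])
def pix2w(c,uv,z):
    K,d,t,r=cam(c)
    p=cv2.undistortPoints(np.array(uv,float).reshape(-1,1,2),K,d).reshape(-1,2)
    v=np.c_[p,np.ones(len(p))]@r.T
    z=np.broadcast_to(z,len(p))
    return t+v*((z-t[2])/v[:,2])[:,None]
def w2pix(c,P):
    K,d,t,r=cam(c)
    Q=(np.array(P,float).reshape(-1,3)-t)@r
    return cv2.projectPoints(Q,np.zeros(3),np.zeros(3),K,d)[0].reshape(-1,2)
E
python3 - <<'E'
from bench import ctrl
import cv2,pickle
for n in('top','side'):
    c=ctrl.read_camera(n);cv2.imwrite(f'pics/{n}0.png',c['img']);pickle.dump(c,open(n+'0.pkl','wb'));print(n,c['xyz'],c['attitude'],c['fx'],c['dist'])
s=ctrl.state();print(s['time'],s['position'],s['ee_rot'],s['contact_force'])
E
```

```text
top [0.26187059 0.14594268 1.62383304] [ 0.70963001  0.05484276 -0.06710386 -0.69922428] 508.2348322111769 [-0.07599592  0.          0.          0.          0.        ]
side [0.37197956 0.98469752 1.02181938] [-0.10047214 -0.03285761  0.37441891  0.92121453] 441.29478861534864 [-0.10117002  0.          0.          0.          0.        ]
0.1 [ 0.24499958 -0.60145046  0.23016594] [-9.48728467e-04  9.81354294e-01  1.92205198e-01 -1.03078854e-04] [ 0.26714351 -0.53473558 -0.44318759]
```

View pics/top0.png

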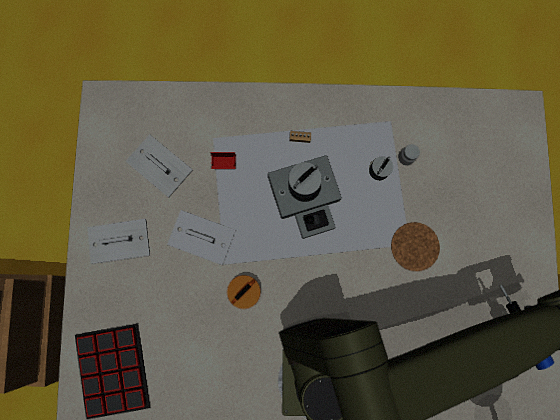

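View pics/side0.png

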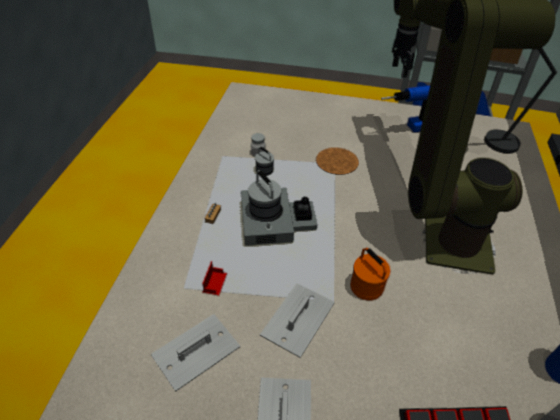

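Top view: drive (305,187) with the grey drum on it at (305,180), switch (316,218) and mat (415,246). Look-alikes:
- **Drums:** grey on base (305,180), smaller grey (381,168), orange (244,290). I choose the one on the base.
- **Covers:** (202,236), (119,240), (160,165). I choose (202,236), to be confirmed by its distance from the base.

The bit block is at (300,136), the tool rest at (223,160) and the jar at (409,155).

```bash
python3 - <<'E'
import pickle,cv2
from h import *
c=pickle.load(open('top0.pkl','rb'))
a=c['img']
cr=a[140:270,160:350]
cv2.imwrite('pics/crop1.png',cv2.resize(cr,None,fx=4.2,fy=4.2,interpolation=cv2.INTER_CUBIC))
for uv in[(160,165),(119,240),(202,236)]:
    p=pix2w(c,[uv],.006)[0];print(uv,p,np.hypot(*p[:2]))
E
```

```text
(160, 165) [0.67574297 0.51115828 0.006     ] 0.8472964899401255
(119, 240) [0.42675788 0.62991989 0.006     ] 0.7608688132978294
(202, 236) [0.44426525 0.36398673 0.006     ] 0.5743326136534261
```

View pics/crop1.png

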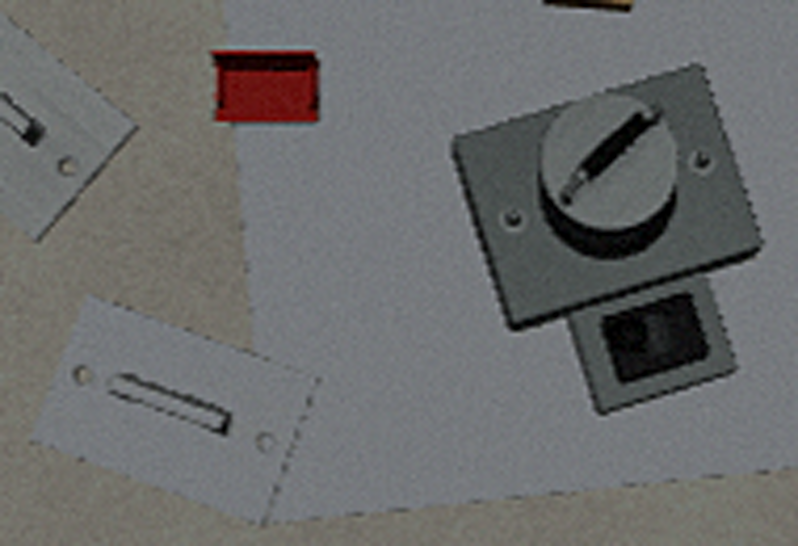

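The crop confirms the choice. The cover's holes are at crop (84,376) and (265,442), the pin tops at (513,219) and (702,160), and the lever ball is on the left (+y) at about (630,330). The drum's handle runs (570,195)-(655,115).

```bash
cat > m.py <<'E'
import pickle
from h import *
c=pickle.load(open('top0.pkl','rb'));s=pickle.load(open('side0.pkl','rb'))
f=lambda L,z:pix2w(c,[(160-.38+x/4.2,140-.38+y/4.2) for x,y in L],z)
np.set_printoptions(precision=4,suppress=True)
dc=f([(453,137),(700,64),(763,248),(512,328)],.055);pn=f([(513,219),(702,160)],.077)
hs=f([(84,376),(265,442)],.006);cc=f([(90,296),(320,380),(263,524),(34,440)],.006)
hb=f([(115,380),(225,423)],.051);db=f([(570,195),(655,115)],.197)
lid=f([(540,162),(677,162),(608,95),(608,231)],.143)
yw=lambda p,q:np.degrees(np.arctan2(-(p-q)[0],(p-q)[1]))  # yaw of y axis p-q
print('drive corners mean',dc.mean(0),'pins',pn.mean(0),'len',np.linalg.norm(pn[0]-pn[1]),'yaw',yw(pn[0],pn[1]),yw(dc[0],dc[1]),yw(dc[3],dc[2]),[np.linalg.norm(dc[i]-dc[i-1]) for i in range(4)])
print('cover holes',hs.mean(0),np.linalg.norm(hs[0]-hs[1]),yw(hs[0],hs[1]),'corners',cc.mean(0),yw(cc[0],cc[1]),yw(cc[3],cc[2]),[np.linalg.norm(cc[i]-cc[i-1]) for i in range(4)],'bar',hb.mean(0),yw(hb[0],hb[1]))
print('drum bar',db.mean(0),yw(db[0],db[1]),np.linalg.norm(db[0]-db[1]),'lid',lid.mean(0),lid[0]-lid[1],lid[2]-lid[3])
hsv=cv2.cvtColor(c['img'],cv2.COLOR_BGR2HSV)
m=np.zeros((420,560),np.uint8);m[210:285,380:450]=((hsv[210:285,380:450,1]>90)*255)
k=max(cv2.findContours(m,0,1)[0],key=cv2.contourArea)
P=pix2w(c,k.reshape(-1,2),.004)[:,:2];(a,b),r=cv2.minEnclosingCircle(P.astype(np.float32));print('mat',a,b,r,P.mean(0))
E
cat >> m.py <<'E'
jar=pix2w(c,[(409,155)],.07)[0];dr2=pix2w(c,[(381,168)],.1)[0];od=pix2w(c,[(244,290)],.13)[0];print('jar',jar,'drum2',dr2,'orange',od)
D=pn.mean(0)[:2];y=np.radians(yw(pn[0],pn[1]));M=np.array([[np.cos(y),-np.sin(y)],[np.sin(y),np.cos(y)]])
W=lambda x,yy,z:np.r_[D+M@[x,yy],z]
for th in(0,.15,.5): 
    a=np.radians(0);al=.5-th; t=W(-.115,.06*np.sin(al),.052+.06*np.cos(al));print('tip',th,t,'top px',w2pix(c,t),'crop',(w2pix(c,t)-[160,140])*4.2,'side',w2pix(s,t))
print('off tip',W(-.115,-.0288,.105),'side dirs',M)
img=s['img'].copy()
big=cv2.resize(img,None,fx=3,fy=3,interpolation=cv2.INTER_CUBIC)
C=hs.mean(0);
for q in[*dc,*pn,*hs,*cc,*hb,*db,W(-.115,.0273,.105),np.r_[a if 0 else P.mean(0),.004]]:
    u=w2pix(s,q)[0]*3+1;cv2.circle(big,tuple(int(v) for v in u),3,(0,0,255),-1)
cv2.imwrite('pics/side1.png',big[420:1080,560:1160])
E
sed -i 's/big\[420:1080,560:1160\]/big[500:1080,630:1110]/' m.py; python3 m.py
```

```text
drive corners mean [0.6037 0.041  0.055 ] pins [0.6019 0.0421 0.077 ] len 0.14804506907755663 yaw 18.620544167870083 17.93747821697491 18.741839526143362 [np.float64(0.1522966654585974), np.float64(0.19670935798567965), np.float64(0.1495152418826467), np.float64(0.1982508148819923)]
cover holes [0.4411 0.3668 0.006 ] 0.1478232221962578 -19.012899292282757 corners [0.4406 0.3651 0.006 ] -19.16731948145395 -18.997493697419035 [np.float64(0.11771243485921568), np.float64(0.1889075933303458), np.float64(0.11716826311248188), np.float64(0.1861602774160723)] bar [0.4416 0.364  0.051 ] -20.321685624497306
drum bar [0.5998 0.047  0.197 ] 44.59601214466057 0.08179895342855183 lid [0.6071 0.0464 0.143 ] [-0.0018  0.0977  0.    ] [0.0993 0.0004 0.    ]
mat 0.4221004843711853 -0.3218938112258911 0.07929501682519913 [ 0.4216 -0.3223]
jar [ 0.7066 -0.2929  0.07  ] drum2 [ 0.6543 -0.1948  0.1   ] orange [0.2746 0.2196 0.13  ]
tip 0 [0.4837 0.0327 0.1047] top px [[307.9211 221.0128]] crop [[621.2688 340.2538]] side [[305.4661 202.44  ]]
tip 0.15 [0.4863 0.0249 0.1084] top px [[310.5843 220.0185]] crop [[632.4539 336.0775]] side [[305.1164 199.6713]]
tip 0.5 [0.4929 0.0054 0.112 ] top px [[317.1431 217.7862]] crop [[660.001  326.7022]] side [[304.1434 194.1506]]
off tip [ 0.5021 -0.0219  0.105 ] side dirs [[ 0.9477 -0.3193]
 [ 0.3193  0.9477]]
```

View pics/side1.png

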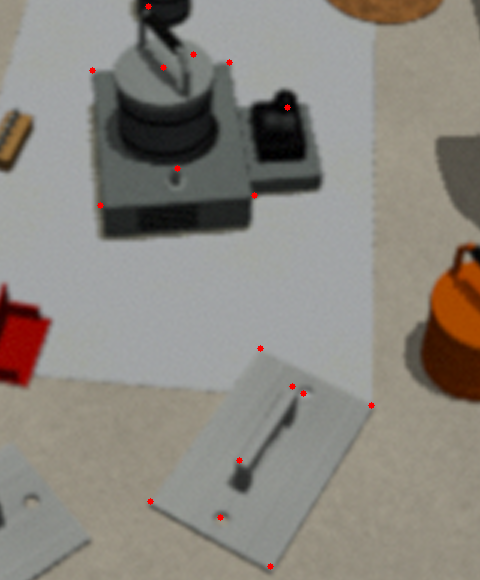

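All points agree with the known sizes to about 2-3 mm, and the side view confirms this: the red dots fall on the corners, pins and ball. Now I close the fingers and go to the +y side of the lever.

Request:
carry_out(moves=[[0,4.5,13.5,0,-0.4],[0,4.5,13.5,0,-0.7],[0,4.5,13.5,0,-0.7],[0,4.5,13.5,0,-0.7],[0,4.5,13.5,0,-0.7],[0,4.5,13.5,0,-0.7],[0,4.5,13.5,0,-0.7],[0,4.5,13.5,0,-0.7],[0,4.5,13.5,0,-0.7],[0,4.5,13.5,0,-0.7]])

```text
time: 0.93
position: [0.3584, -0.2608, 0.2309]
ee_rot: [-0.001, 0.986, 0.165, 0.0]
contact_force: [0.0, -0.4, -0.4]
opening: 0.0001
finger_force: 0.0
```

Request:
carry_out(moves=[[0,4.5,13.5,0,0],[0,4.5,13.5,0,0],[0,4.5,13.5,0,0],[0,4.5,13.5,0,0],[0,4.5,13.5,0,0],[0,4.5,13.5,0,0],[0,4.5,13.5,0,0],[0,4.5,13.5,0,0],[0,4.5,13.5,0,0],[0,4.5,13.5,0,0]])

```text
time: 1.77
position: [0.4709, 0.0761, 0.2309]
ee_rot: [-0.001, 0.986, 0.164, -0.0]
contact_force: [-0.2, -0.5, 0.5]
opening: -0.0
finger_force: 0.0
```

Request:
carry_out(moves=[[0,0,0,-1.5,0],[0,0,0,-3,0],[0,0,0,-4.5,0],[0,0,0,-5.2,0],[0,0,0,-5.5,0],[0,0,0,-5.5,0]])

```text
time: 2.27
position: [0.4685, 0.072, 0.0914]
ee_rot: [-0.0, 0.987, 0.162, -0.002]
contact_force: [0.8, 0.2, 0.7]
opening: 0.0003
finger_force: 0.0
```

Request:
carry_out(moves=[[0,0.1,-0.3,0,0],[0,0.2,-0.6,0,0],[0,0.3,-0.9,0,0],[0,0.4,-1.2,0,0],[0,0.5,-1.5,0,0],[0,0.6,-1.8,0,0],[0,0.7,-2.1,0,0],[0,0.75,-2.25,0,0],[0,0.8,-2.4,0,0],[0,0.83,-2.5,0,0]])

```text
time: 3.1
position: [0.491, 0.01, 0.0936]
ee_rot: [-0.0, 0.987, 0.162, -0.0]
contact_force: [-0.1, 0.8, -0.2]
opening: -0.0
finger_force: 0.5
```

Request:
carry_out(moves=[[0,0.03,-0.1,0,0],[0,0.07,-0.2,0,0],[0,0.1,-0.3,0,0],[0,0.1,-0.3,0,0]])

```text
time: 3.43
position: [0.4932, 0.0027, 0.0935]
ee_rot: [0.0, 0.987, 0.162, -0.0]
contact_force: [0.8, 0.1, -0.4]
opening: 0.0002
finger_force: 0.2
```

```bash
python3 - <<'E'
from bench import ctrl
import cv2
c=ctrl.read_camera('side');cv2.imwrite('pics/side2.png',cv2.resize(c['img'][140:260,220:360],None,fx=4,fy=4,interpolation=cv2.INTER_CUBIC));s=ctrl.state();print(s['position'],s['contact_force'])
E
```

```text
[0.49328184 0.00278756 0.09362417] [-0.25634557  0.8574232  -0.69087182]
```

View pics/side2.png

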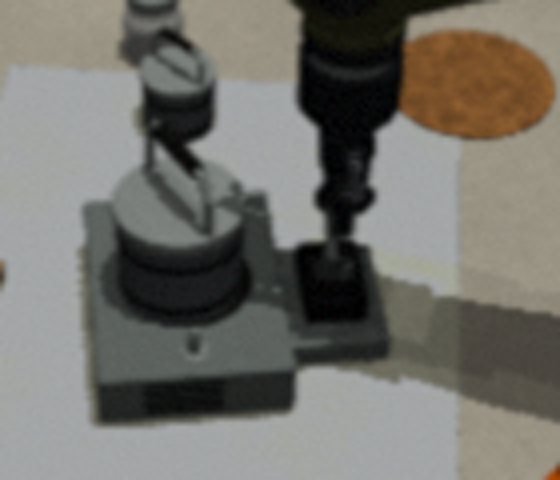

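The gripper stands in front of the lever, with the fingers at about (340,220) and the ball hidden behind them. Force is still low, so I push on until the stop is felt.

Request:
carry_out(moves=[[0,0.02,-0.06,0,0],[0,0.04,-0.12,0,0],[0,0.04,-0.12,0,0]])

```text
time: 3.73
position: [0.4938, 0.0012, 0.0936]
ee_rot: [-0.002, 0.987, 0.162, -0.001]
contact_force: [-2.5, 5.5, 0.5]
opening: 0.0003
finger_force: 3.0
```

Request:
carry_out(moves=[[0,0.02,-0.06,0,0],[0,0.04,-0.12,0,0],[0,0.04,-0.12,0,0]])

```text
time: 3.98
position: [0.494, 0.0007, 0.0936]
ee_rot: [-0.005, 0.987, 0.162, -0.001]
contact_force: [-4.5, 15.6, 3.2]
opening: -0.0003
finger_force: 8.2
```

Request:
carry_out(moves=[[0,0.02,-0.06,0,0],[0,0.02,-0.06,0,0]])

```text
time: 4.15
position: [0.4941, 0.0004, 0.0936]
ee_rot: [-0.006, 0.987, 0.162, -0.002]
contact_force: [-6.5, 21.5, 5.4]
opening: 0.0001
finger_force: 10.8
```

The stop is felt at 22 N, at the expected place. I back off, rise, open, then go above the drum's handle.

Request:
carry_out(moves=[[0,-0.2,0.6,0,0],[0,-0.4,1.2,0,0],[0,-0.4,1.2,1,0],[0,-0.4,1.2,2.5,0],[40,-0.4,1.2,4,1],[60,-0.4,1.2,5.5,2.4],[80,-0.4,1.2,6.7,3.8],[80,-0.4,1.2,6.7,5.2],[80,-0.4,1.2,6.7,6.6],[80,-0.4,1.2,6.7,8]])

```text
time: 4.98
position: [0.4866, 0.0252, 0.2629]
ee_rot: [0.001, 0.87, 0.493, 0.001]
contact_force: [-0.3, 0.3, 0.2]
opening: 0.0722
finger_force: 0.0
```

```bash
python3 - <<'E'
from bench import ctrl
import cv2,pickle
from h import *
t=ctrl.read_camera('top');c=ctrl.read_camera('side');pickle.dump((t,c),open('p3.pkl','wb'))
a=cv2.resize(c['img'][130:260,220:345],None,fx=3.2,fy=4,interpolation=cv2.INTER_CUBIC) if 0 else cv2.resize(c['img'][140:250,230:330],None,fx=4,fy=4,interpolation=cv2.INTER_CUBIC)
b=cv2.resize(t['img'][140:250,255:350],None,fx=4,fy=4,interpolation=cv2.INTER_CUBIC)
cv2.imwrite('pics/p3.png',np.hstack([a,b]));s=ctrl.state();print(s['position'],s['ee_rot'],s['q'])
E
```

```text
[0.4861355  0.02530117 0.26183649] [5.46748449e-04 8.71860111e-01 4.89754553e-01 3.54007677e-04] [-5.80266514e-02 -2.65549366e-01  1.96781582e+00 -5.43519300e-04
  1.43814014e+00  4.89224587e-01]
```

View pics/p3.png

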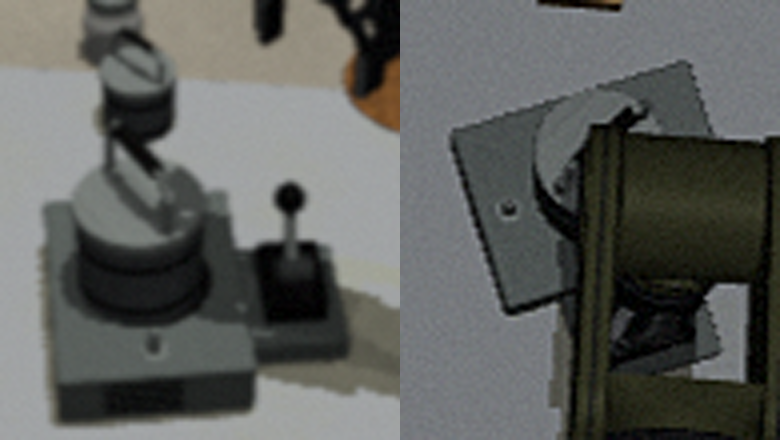

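The side crop (left) shows the ball now at (290,197), leaning to the far (-y) side. The drum's handle is still at (115,128)-(172,195).

```bash
python3 - <<'E'
import pickle
from h import *
np.set_printoptions(precision=3,suppress=True)
t,c=pickle.load(open('p3.pkl','rb'))
cr=lambda p:(w2pix(c,p)-[230,140])*4
print('off tip',cr([.5021,-.0219,.105]),'end-0.1',cr([.500,-.017,.108]))
for p in([.607,.046],[.600,.047]): print(p,'bar',cr([*p,.190]),'lid',cr([*p,.143]))
q=np.array([t['fx'],0])
for p in([.607,.046],[.600,.047]): print('top crop1',(w2pix(t,[*p,.197])-[159.62,139.62])*4.2)
s=(0.5,-.06,.197)
E
```

```text
off tip [[290.414 197.979]] end-0.1 [[292.192 199.679]]
[0.607, 0.046] bar [[136.631 150.179]] lid [[137.291 198.534]]
[0.6, 0.047] bar [[145.771 152.499]] lid [[146.199 200.859]]
top crop1 [[614.155 144.677]]
top crop1 [[612.665 154.575]]
```

Request:
carry_out(moves=[[80,1,0.2,0,1.4],[80,2,0.4,0,2.8],[80,3,0.6,0,4.2],[80,4,0.7,0,5.6],[80,4.7,0.8,0,7],[80,4.7,0.8,0,8.4],[80,4.7,0.8,0,9.8],[80,4.7,0.8,0,11.2],[80,4.7,0.8,0,12.6],[80,4.7,0.8,0,14]])

```text
time: 5.92
position: [0.6035, 0.0454, 0.261]
ee_rot: [-0.0, 0.432, 0.902, -0.0]
contact_force: [0.3, -0.3, -0.4]
opening: 0.0796
finger_force: 0.0
```

Request:
carry_out(moves=[[80,0,0,0,1.2],[80,0,0,0,1.2],[80,0,0,0,1.2]])

```text
time: 6.17
position: [0.6034, 0.0454, 0.2611]
ee_rot: [-0.0, 0.388, 0.922, -0.0]
contact_force: [0.4, 0.8, -0.0]
opening: 0.0799
finger_force: 0.0
```

```bash
cat > st.py <<'E'
from bench import ctrl
import numpy as np
s=ctrl.state();w,x,y,z=s['ee_rot'];print(s['time'],np.round(s['position'],4),'tooly deg',2*np.degrees(np.arctan2(y,x))-90,'q',np.round(s['q'],2),'F',np.round(s['contact_force'],1),s['opening'],s['finger_force'])
E
python3 st.py
```

```text
6.1667 [0.6034 0.0454 0.2611] tooly deg 44.391349873665035 q [-0.01  0.01  1.72 -0.    1.41 -0.79] F [ 0.4  0.8 -0. ] 0.07993954134858643 0.0
```

Down by 0.089, then grip.

Request:
carry_out(moves=[[80,0,0,-1,0],[80,0,0,-2,0],[80,0,0,-3,0],[80,0,0,-3.5,0],[80,0,0,-3.55,0],[80,0,0,-3.55,0]])

```text
time: 6.67
position: [0.6031, 0.0455, 0.172]
ee_rot: [-0.001, 0.386, 0.922, -0.0]
contact_force: [-0.1, 0.6, -0.1]
opening: 0.0797
finger_force: 0.0
```

Request:
carry_out(moves=[[40,0,0,0,0],[20,0,0,0,0],[5,0,0,0,0],[5,0,0,0,0],[5,0,0,0,0],[5,0,0,0,0],[5,0,0,0,0],[5,0,0,0,0]], newtons=60)

```text
time: 7.33
position: [0.6043, 0.046, 0.1737]
ee_rot: [0.001, 0.385, 0.923, 0.001]
contact_force: [1.6, 3.0, 4.3]
opening: 0.0119
finger_force: 58.4
```

Request:
carry_out(moves=[[5,0,0,0.2,0],[5,0,0,0.5,0],[5,0,0,0.9,0],[5,0,0,1.4,0],[5,0,0,2,0],[5,0,0,2.6,0],[5,0,0,3.2,0],[5,0,0,3.6,0],[5,0,0,3.7,0],[5,0,0,3.7,0]])

```text
time: 8.17
position: [0.6039, 0.0454, 0.2665]
ee_rot: [0.001, 0.385, 0.923, 0.0]
contact_force: [0.5, 0.5, -6.4]
opening: 0.0118
finger_force: 58.6
```

```bash
python3 st.py; python3 - <<'E'
from bench import ctrl
import cv2,pickle
from h import *
c=ctrl.read_camera('side');t=ctrl.read_camera('top');pickle.dump((t,c),open('p4.pkl','wb'))
cv2.imwrite('pics/p4.png',cv2.resize(c['img'][90:250,200:370],None,fx=3.5,fy=3.5,interpolation=cv2.INTER_CUBIC))
E
```

```text
8.1667 [0.6039 0.0454 0.2665] tooly deg 44.6586316781372 q [-0.01  0.01  1.71 -0.    1.42 -0.79] F [ 0.5  0.5 -6.4] 0.011816467587012871 58.61134886741638
```

View pics/p4.png

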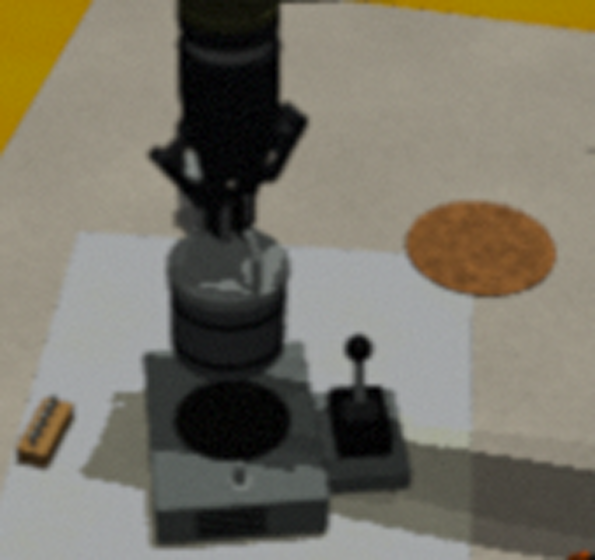

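The drum hangs upright over the base, the lever is off at (360,348), and the mat is at (480,245). Now I carry it to the mat.

Request:
carry_out(moves=[[5,-0.2,-0.4,0,0],[5,-0.6,-1.2,0,0],[5,-1.1,-2.2,0,0],[5,-1.6,-3.2,0,0],[5,-2.1,-4.2,0,0],[5,-2.6,-5.2,0,0],[5,-3.1,-6.2,0,0],[5,-3.6,-7.2,0,0],[5,-4.1,-8.2,0,0],[5,-4.6,-9.2,0,0]])

```text
time: 9.1
position: [0.4865, -0.1858, 0.2638]
ee_rot: [-0.001, 0.385, 0.923, -0.0]
contact_force: [0.2, -0.9, -7.5]
opening: 0.0116
finger_force: 58.6
```

Request:
carry_out(moves=[[5,-0.5,-1,0,0],[5,-1,-2,0,0],[5,-1.5,-3,-0.2,0],[5,-2,-4,-0.6,0],[5,-2.4,-4.9,-1,0],[5,-2.6,-5.3,-1.5,0],[5,-2.7,-5.5,-2,0],[5,-2.7,-5.5,-2.5,0],[5,-2.7,-5.5,-3,0],[5,-2.7,-5.5,-3.2,0]])

```text
time: 9.93
position: [0.4203, -0.32, 0.1817]
ee_rot: [-0.002, 0.385, 0.923, 0.001]
contact_force: [-0.8, -0.2, -7.9]
opening: 0.0117
finger_force: 58.5
```

```bash
python3 st.py
```

```text
9.9333 [ 0.4203 -0.32    0.1817] tooly deg 44.72806896115762 q [-0.75 -0.11  1.97  0.    1.29 -1.53] F [-0.8 -0.2 -7.9] 0.011747670120379472 58.5474568605423
```

Request:
carry_out(moves=[[5,0,0,-0.6,0],[5,0,0,-1.2,0],[5,0,0,-1.7,0],[5,0,0,-2,0],[5,0,0,-2.2,0],[5,0,0,-2.2,0]])

```text
time: 10.43
position: [0.4207, -0.3212, 0.1288]
ee_rot: [-0.001, 0.385, 0.923, 0.0]
contact_force: [-0.3, -0.1, -6.8]
opening: 0.0123
finger_force: 58.6
```

Request:
carry_out(moves=[[5,0,0,-0.04,0],[5,0,0,-0.08,0],[5,0,0,-0.12,0],[5,0,0,-0.12,0]])

```text
time: 10.77
position: [0.4212, -0.3222, 0.1276]
ee_rot: [0.0, 0.385, 0.923, -0.0]
contact_force: [-0.4, -0.5, -6.7]
opening: 0.0117
finger_force: 58.6
```

Request:
carry_out(moves=[[5,0,0,-0.04,0],[5,0,0,-0.08,0],[5,0,0,-0.08,0]])

```text
time: 11.02
position: [0.4208, -0.3219, 0.1249]
ee_rot: [-0.0, 0.385, 0.923, 0.0]
contact_force: [-0.7, 0.5, -6.9]
opening: 0.0116
finger_force: 58.6
```

Request:
carry_out(moves=[[5,0,0,-0.04,0],[5,0,0,-0.08,0],[5,0,0,-0.08,0]])

```text
time: 11.27
position: [0.4208, -0.3219, 0.1228]
ee_rot: [-0.0, 0.385, 0.923, 0.0]
contact_force: [-0.2, 0.5, -7.9]
opening: 0.0121
finger_force: 58.6
```

Request:
carry_out(moves=[[5,0,0,-0.02,0],[5,0,0,-0.04,0],[5,0,0,-0.04,0]])

```text
time: 11.52
position: [0.4212, -0.3221, 0.1226]
ee_rot: [0.0, 0.385, 0.923, -0.0]
contact_force: [-0.7, 1.1, -3.8]
opening: 0.0124
finger_force: 59.1
```

Request:
carry_out(moves=[[5,0,0,-0.02,0],[5,0,0,-0.03,0],[5,0,0,-0.03,0]], newtons=20)

```text
time: 11.77
position: [0.4216, -0.3222, 0.1226]
ee_rot: [0.001, 0.385, 0.923, -0.0]
contact_force: [-0.8, 1.5, 2.3]
opening: 0.0118
finger_force: 59.6
```

Request:
carry_out(moves=[[20,0,0,0,0],[30,0,0,0,0],[45,0,0,0,0],[60,0,0,0,0],[70,0,0,0,0],[70,0,0,0,0],[70,0,0,1,0],[70,0,0,2.5,0],[70,0,0,4,0],[70,0,0,5,0]])

```text
time: 12.6
position: [0.4216, -0.3227, 0.2502]
ee_rot: [0.002, 0.385, 0.923, -0.001]
contact_force: [1.2, -0.4, -0.1]
opening: 0.07
finger_force: 0.0
```

```bash
python3 st.py
```

```text
12.6 [ 0.4216 -0.3227  0.2502] tooly deg 44.66175231346139 q [-0.75 -0.16  1.89 -0.    1.4  -1.53] F [ 1.2 -0.4 -0.1] 0.06999576360072768 0.0
```

Request:
carry_out(moves=[[70,0.1,1,0,-1.3],[70,0.2,2.2,0,-2.6],[70,0.2,3.6,0,-3.9],[70,0.3,5,0,-5.2],[70,0.4,6.4,0,-6.5],[70,0.4,7.8,0,-7.8],[70,0.4,9.2,0,-9.1],[70,0.5,10.6,0,-10.4],[70,0.5,12,0,-11.7],[70,0.5,13.4,0,-12.7]])

```text
time: 13.43
position: [0.4333, 0.0128, 0.2465]
ee_rot: [0.0, 0.814, 0.581, 0.0]
contact_force: [0.6, -0.4, 1.5]
opening: 0.0702
finger_force: 0.0
```

Request:
carry_out(moves=[[70,0,1.4,0,0],[70,0,2.8,0,0],[70,0,4.2,0,0],[70,0,5.6,0,0],[70,0.1,7,0,0],[70,0.1,8.4,0,0],[70,0.2,9.8,0,0],[70,0.3,11.2,0,0],[70,0.3,12.6,0,0],[70,0.3,13.8,0,0]])

```text
time: 14.27
position: [0.4407, 0.3588, 0.2462]
ee_rot: [-0.0, 0.812, 0.584, 0.0]
contact_force: [0.1, -0.4, -0.2]
opening: 0.0702
finger_force: 0.0
```

```bash
python3 st.py; python3 - <<'E'
from bench import ctrl
import cv2,pickle
from h import *
c=ctrl.read_camera('side');t=ctrl.read_camera('top');pickle.dump((t,c),open('p5.pkl','wb'))
b=cv2.resize(t['img'][140:270,260:450],None,fx=4,fy=4,interpolation=cv2.INTER_CUBIC)
cv2.imwrite('pics/p5.png',b)
E
```

```text
14.2667 [0.4407 0.3588 0.2462] tooly deg -18.575039527466956 q [ 0.59 -0.07  1.82  0.    1.39  0.91] F [ 0.1 -0.4 -0.2] 0.07021000202877714 0.0
```

View pics/p5.png

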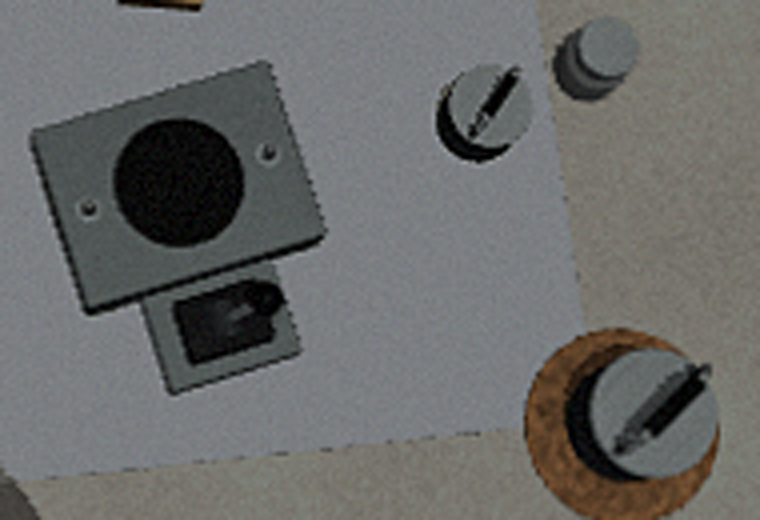

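The drum stands on the mat (lid centre (653,413)), and the pin tops are clear at (88,208) and (268,152). I remeasure the pins and check the drum.

```bash
cat > m2.py <<'E'
import pickle
from h import *
np.set_printoptions(precision=4,suppress=True)
t,c=pickle.load(open('p5.pkl','rb'))
f=lambda L,z:pix2w(t,[(260-.375+x/4,140-.375+y/4) for x,y in L],z)
yw=lambda p,q:np.degrees(np.arctan2(-(p-q)[0],(p-q)[1]))
pn=f([(88,208),(268,152)],.077);print('pins',pn,pn.mean(0),np.linalg.norm(pn[0]-pn[1]),yw(*pn))
dc=f([(31,132),(268,62),(325,237),(90,312)],.055);print('corners',dc.mean(0),yw(dc[0],dc[1]),yw(dc[3],dc[2]))
print('recess?',f([(179,183)],.055),'lid',f([(653,413)],.092))
# housing fit on mask (grey vs paper) - refine with both cameras
g=t['img'][140:270,260:450].astype(int);print(g[20,5],g[40,60//4],g[100//4,20])
E
python3 m2.py
```

```text
pins [[ 0.5787  0.1127  0.077 ]
 [ 0.6258 -0.0276  0.077 ]] [0.6022 0.0426 0.077 ] 0.1479997660341688 18.566058349630485
corners [0.603  0.0407 0.055 ] 17.924336047310963 18.76312919666374
recess? [[0.6046 0.0406 0.055 ]] lid [[ 0.4233 -0.321   0.092 ]]
[135 128 126] [84 85 80] [133 131 124]
```

Request:
carry_out(moves=[[70,0,0.25,-1.2,-0.1],[70,0,0.25,-2.5,-0.1],[70,0,0.25,-4,-0.1],[70,0,0.25,-5.5,-0.1],[70,0,0.25,-7,-0.1],[70,0,0.25,-8,-0.1],[70,0,0.25,-8.5,-0.1],[70,0,0.25,-8.75,-0.1],[70,0,0.25,-8.75,-0.1]])

```text
time: 15.12
position: [0.4408, 0.3622, 0.0269]
ee_rot: [0.0, 0.815, 0.58, -0.001]
contact_force: [-0.8, -0.1, 0.1]
opening: 0.0701
finger_force: 0.0
```

Request:
carry_out(moves=[[40,0,0,0,0],[20,0,0,0,0],[3,0,0,0,0],[3,0,0,0,0],[3,0,0,0,0],[3,0,0,0,0],[3,0,0,0,0],[3,0,0,0,0]], newtons=60)

```text
time: 15.78
position: [0.4415, 0.3636, 0.0291]
ee_rot: [-0.0, 0.815, 0.58, 0.001]
contact_force: [-2.9, -0.4, 6.2]
opening: 0.0106
finger_force: 60.8
```

```bash
python3 st.py
```

```text
15.7833 [0.4415 0.3636 0.0291] tooly deg -19.12396706326001 q [0.59 0.17 1.97 0.   1.   0.93] F [-2.9 -0.4  6.2] 0.010554255356234657 60.75549066066742
```

Request:
carry_out(moves=[[3,0,0,0.2,0],[3,0,0,0.6,0],[3,0,0,1.2,0],[3,0,0,2.1,0],[3,0,0,3.1,0],[3,0,0,4.2,0],[3,0,0,5.3,0],[3,0,0,6.4,0],[3,0,0,7.2,0],[3,0,0,7.6,0]])

```text
time: 16.62
position: [0.442, 0.3633, 0.2215]
ee_rot: [0.0, 0.815, 0.58, 0.003]
contact_force: [-0.5, 0.4, -2.8]
opening: 0.0108
finger_force: 59.5
```

Request:
carry_out(moves=[[3,0.2,-0.4,0,0.3],[3,0.6,-1.2,0,0.8],[3,1.1,-2.2,0,1.5],[3,1.6,-3.2,0,2.2],[3,2.1,-4.2,0,2.9],[3,2.6,-5.2,0,3.6],[3,3.1,-6.2,0,4.3],[3,3.6,-7.2,0,5],[3,4.1,-8.2,0,5.7],[3,4.6,-9.2,0,6.4]])

```text
time: 17.45
position: [0.5556, 0.1313, 0.2162]
ee_rot: [-0.001, 0.622, 0.783, -0.001]
contact_force: [-0.1, -0.2, -3.4]
opening: 0.0106
finger_force: 59.5
```

Request:
carry_out(moves=[[3,0.5,-1,0,0.5],[3,0.9,-1.8,0,0.8],[3,1.3,-2.6,0,1.1],[3,1.6,-3.2,0,1.1],[3,1.8,-3.6,0,1.1],[3,1.86,-3.74,0,1.1],[3,1.86,-3.74,0,1.1],[3,1.86,-3.74,0,1.1]])

```text
time: 18.12
position: [0.602, 0.0399, 0.217]
ee_rot: [-0.001, 0.585, 0.811, -0.0]
contact_force: [0.2, -0.3, -3.7]
opening: 0.0107
finger_force: 59.5
```

```bash
python3 st.py
```

```text
18.1167 [0.602  0.0399 0.217 ] tooly deg 18.386126656295872 q [-0.02  0.03  1.77  0.    1.34 -0.34] F [ 0.2 -0.3 -3.7] 0.010746897475480062 59.49784576892853
```

Request:
carry_out(moves=[[3,0,0,-0.8,0],[3,0,0,-1.6,0],[3,0,0,-2.4,0],[3,0,0,-3.2,0],[3,0.02,0,-3.8,0.03],[3,0.02,0,-4,0.03],[3,0.02,0,-4,0.03],[3,0.02,0,-4,0.03]])

```text
time: 18.78
position: [0.6031, 0.04, 0.1182]
ee_rot: [0.0, 0.584, 0.812, 0.0]
contact_force: [0.4, -0.2, -3.2]
opening: 0.0104
finger_force: 59.5
```

```bash
python3 st.py; python3 - <<'E'
from bench import ctrl
import cv2,pickle
from h import *
c=ctrl.read_camera('side');t=ctrl.read_camera('top');pickle.dump((t,c),open('p6.pkl','wb'))
a=cv2.resize(c['img'][150:250,235:325],None,fx=4.4,fy=4.4,interpolation=cv2.INTER_CUBIC)
b=cv2.resize(t['img'][150:250,260:350],None,fx=4.4,fy=4.4,interpolation=cv2.INTER_CUBIC)
cv2.imwrite('pics/p6.png',np.hstack([a,b]))
E
```

```text
18.7833 [0.6031 0.04   0.1182] tooly deg 18.57538769424424 q [-0.02  0.12  1.85  0.    1.17 -0.35] F [ 0.4 -0.2 -3.2] 0.010401954671631863 59.458898305892944
```

View pics/p6.png

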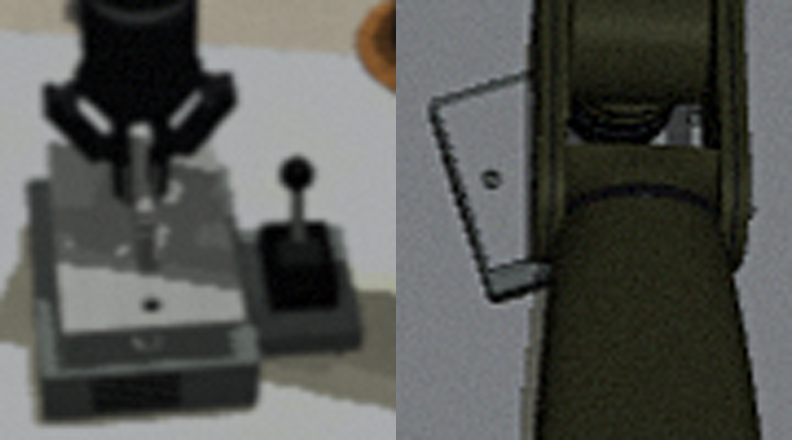

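Side crop: near hole at (151,305), with the pin seen just below the plate. Top crop: hole at (491,180). I compare the hole with its pin, camera by camera.

```bash
python3 - <<'E'
import pickle
from h import *
np.set_printoptions(precision=4,suppress=True)
t,c=pickle.load(open('p6.pkl','rb'));t5,c5=pickle.load(open('p5.pkl','rb'))
M=np.array([[.9477,-.3193],[.3193,.9477]])
def cen(im,box,sgn):  # dark (sgn=-1) blob centroid in box
    x0,x1,y0,y1=box;g=cv2.cvtColor(im,cv2.COLOR_BGR2GRAY)[y0:y1,x0:x1].astype(float)*sgn
    g=np.clip(g-np.percentile(g,75),0,None);g[g<g.max()*.35]=0
    Y,X=np.mgrid[y0:y1,x0:x1];return np.array([(g*X).sum(),(g*Y).sum()])/g.sum()
ht=cen(t['img'],(276,288,186,197),-1);hs=cen(c['img'],(263,276,214,225),-1)
pt=cen(t5['img'],(276,288,187,197),-1)
print(ht,hs,pt)
zt=.0951
H1=pix2w(t,[ht],zt)[0];H2=pix2w(c,[hs],zt)[0];P1=pix2w(t5,[pt],.070)[0]
print('hole top',H1,'side',H2,'pin(top cam)',P1)
e=M.T@(P1-H1)[:2];print('top err drive frame x,y mm',e*1e3)
s=cv2.cvtColor(c5['img'],cv2.COLOR_BGR2GRAY);print(s[216:234,261:277])
pk=w2pix(c5,[H2[0],H2[1],.077]);print('side px of hole axis at pin top',pk,w2pix(c5,[H2[0],H2[1],.055]))
E
```

```text
[281.2013 190.3367] [269.8855 221.2969] [281.9659 192.2491]
hole top [0.579  0.1145 0.0951] side [0.5722 0.1238 0.0951] pin(top cam) [0.5781 0.1115 0.07  ]
top err drive frame x,y mm [-1.7496 -2.5526]
[[ 14  19  15  18  16  13  17  18  17  14  16  16  17  15  13  11]
 [ 18  14  16  16  15  16  16  14  15  15  17  15  17  13  11   9]
 [ 10  17  14  16  14  14  15  16  16  17  19  14  15  13  14  12]
 [ 16  14  19  11  17  18  14  16  13  14  15  17  19  25  22  16]
 [ 23  18  18  18  15  17  17  17  19  21  26  33  44  55  54  28]
 [ 56  55  49  50  48  46  50  55  56  54  59  75  87  91  71  37]
 [ 96  95  94  96  97  92  91 101 101  97 101 103 104 102  74  36]
 [105 103 105 105 102  97  83  88  91  98 106 107 107 100  75  34]
 [103 103 102 105 102  90  73  67  74  96 104 107 106 102  77  41]
 [106 105 103 103 102  85  64  56  69  98 111 107 106 104  83  48]
 [103 105 101 104 107  86  59  52  69 107 121 111 107 101  85  46]
 [103 103 103 107 111  98  70  57  75 113 122 111 106 103  84  47]
 [103 103 103 105 106 111 100  90  99 120 121 109 104 103  86  47]
 [102 103 103 102 102 113 122 122 124 121 112 106 106 102  83  46]
 [104 104 104 103 101 105 107 112 110 107 105 103 105 102  85  49]
 [104 106 105 105 104 104 103 102 103 104 102 105 107 104  87  50]
 [105 107 105 102 105 106 102 101 103 104 103 104 104 103  92  57]
 [101 100  99  96  95  93  91  89  88  90  91  89  90  85  78  50]]
side px of hole axis at pin top [[269.8948 225.5593]] [[269.9061 230.6256]]
```

```bash
python3 - <<'E'
import pickle
from h import *
t,c=pickle.load(open('p6.pkl','rb'));t5,c5=pickle.load(open('p5.pkl','rb'))
G=lambda i:cv2.cvtColor(i,cv2.COLOR_BGR2GRAY)
print('side hole 261..,212..');print(G(c['img'])[214:231,261:278])
print('top hole 276..,184..');print(G(t['img'])[184:198,275:290])
print('top pin');print(G(t5['img'])[186:200,275:290])
# other pin
print('top pin far 320..');print(G(t5['img'])[170:186,318:336])
E
```

```text
side hole 261..,212..
[[150 150 151 150 153 152 149 148 149 151 152 146 142 144 142 141 138]
 [149 152 151 154 153 149 149 147 150 152 151 149 150 152 153 149 151]
 [153 153 151 150 150 151 149 143 142 147 151 149 150 149 153 149 150]
 [150 151 153 152 151 149 137 124 115 128 140 150 149 150 148 150 149]
 [151 150 153 150 152 141 114  81  66  78 115 139 147 152 151 148 150]
 [153 149 150 151 152 138  97  48  26  50  99 134 149 151 150 151 151]
 [152 150 151 151 152 145 116  84  69  88 124 143 148 151 151 151 149]
 [152 151 150 151 150 151 146 140 137 141 147 151 149 151 151 152 150]
 [150 149 149 152 152 151 154 150 149 150 150 150 146 148 145 146 141]
 [147 143 142 142 144 142 139 139 135 136 135 135 127 121 117 112 105]
 [119 113 107 106 104  96  93  88  81  80  79  79  75  72  70  66  63]
 [ 70  67  67  64  63  60  57  55  55  54  53  48  49  49  50  48  48]
 [ 48  50  46  50  62  57  53  49  52  61  57  52  46  46  46  47  46]
 [ 46  46  44  54  78  80  62  53  51  63  60  52  46  47  47  46  47]
 [ 46  45  47  51  68  82  75  59  59  65  58  51  46  47  47  43  48]
 [ 48  47  45
[... 2443 characters left out ...]
 84  83  81  61  81 118]
 [ 25  79  84  86  83  81 108  96  40  82  64  97  92  81  86  81  80 118]
 [  1  79  88  82  82  89 119  85  35  29  34 102  89  76  87  93  65 121]
 [  0  23  82  82  82  75 109  77  35  21  74 110  90  79  80  83  70  78]
 [  1   0  75  84  81  83  93 114 102 103 116 101  82  80  83  83  83  83]
 [  8   8  51  84  88  81  80  80 101 106  96  81  81  84  86  87  79  65]
 [  2   0  30  75  86  88  81  84  83  85  80  85  86  86  79  81  79  68]
 [  9   6  13  74  85  84  89  81  85  83  84  85  86  83  80  90  78  85]
 [ 13   0  13  80  87  86  84  91  83  85  88  88  88  84  87  85  85  78]
 [ 19   3  19  74  88  89  86  82  88  82  88  87  83  83  84  84  82  79]]
```

```bash
python3 - <<'E'
import pickle
from h import *
np.set_printoptions(precision=4,suppress=True)
t,c=pickle.load(open('p6.pkl','rb'))
M=np.array([[.9477,-.3193],[.3193,.9477]])
for z in(.0921,.0951):
    print('hole',z,pix2w(t,[(281.1,190.45)],z)[0],'side',pix2w(c,[(269,219)],z)[0])
P=pix2w(t,[(281.9,190.7),(327.4,176.6)],.077);print('pins',P,P.mean(0),np.linalg.norm(P[0]-P[1]),np.degrees(np.arctan2((P[1]-P[0])[0],-(P[1]-P[0])[1])))
print('err drive mm',1e3*(M.T@(P[0]-pix2w(t,[(281.1,190.45)],.0936)[0])[:2]))
h=pix2w(c,[(269,219)],.0936)[0];print('side: hole axis at z.077',w2pix(c,[*h[:2],.077]),'at .055',w2pix(c,[*h[:2],.055]))
p=pix2w(c,[(268,223.4)],.077)[0];print('side pin',p,'err',1e3*M.T@(p-h)[:2])
E
```

```text
hole 0.0921 [0.5792 0.1147 0.0921] side [0.5775 0.1126 0.0921]
hole 0.0951 [0.5786 0.1148 0.0951] side [0.5768 0.1154 0.0951]
pins [[ 0.5816  0.1119  0.077 ]
 [ 0.6291 -0.03    0.077 ]] [0.6054 0.0409 0.077 ] 0.14966687764894798 18.50902669614236
err drive mm [ 1.6431 -3.5447]
side: hole axis at z.077 [[269.0165 222.9081]] at .055 [[269.0381 227.978 ]]
side pin [0.5796 0.1166 0.077 ] err [3.1701 1.6876]
```

Correction: x +2.5 mm, y -1.3 mm. Then I descend gently, watching the force.

Request:
carry_out(moves=[[3,0.1,-0.05,0,0],[3,0.1,-0.05,-0.2,0],[3,0.1,-0.05,-0.4,0],[3,0.1,-0.05,-0.5,0],[3,0.1,-0.05,-0.5,0]])

```text
time: 19.3
position: [0.6046, 0.038, 0.1037]
ee_rot: [-0.001, 0.584, 0.812, -0.001]
contact_force: [-0.2, 0.4, -3.5]
opening: 0.0106
finger_force: 59.5
```

Request:
carry_out(moves=[[3,0,0,-0.05,0],[3,0,0,-0.1,0],[3,0,0,-0.15,0],[3,0,0,-0.15,0]])

```text
time: 19.63
position: [0.6053, 0.0381, 0.101]
ee_rot: [-0.0, 0.584, 0.812, -0.0]
contact_force: [-0.5, 0.4, -3.6]
opening: 0.0108
finger_force: 59.5
```

```bash
python3 st.py
```

```text
19.6333 [0.6053 0.0381 0.101 ] tooly deg 18.528063239730443 q [-0.03  0.14  1.86  0.    1.14 -0.35] F [-0.5  0.4 -3.6] 0.01081140059857197 59.486457109451294
```

Request:
carry_out(moves=[[3,0,0,-0.05,0],[3,0,0,-0.1,0],[3,0,0,-0.1,0]])

```text
time: 19.88
position: [0.6053, 0.0381, 0.0986]
ee_rot: [-0.0, 0.584, 0.812, -0.0]
contact_force: [-0.1, -0.4, -3.5]
opening: 0.0106
finger_force: 59.5
```

Request:
carry_out(moves=[[3,0,0,-0.05,0],[3,0,0,-0.1,0],[3,0,0,-0.1,0]])

```text
time: 20.13
position: [0.6053, 0.0381, 0.096]
ee_rot: [-0.0, 0.584, 0.812, -0.0]
contact_force: [0.1, -0.4, -3.6]
opening: 0.0107
finger_force: 59.5
```

Request:
carry_out(moves=[[3,0,0,-0.05,0],[3,0,0,-0.1,0],[3,0,0,-0.1,0]])

```text
time: 20.38
position: [0.6053, 0.038, 0.0935]
ee_rot: [-0.0, 0.584, 0.812, -0.0]
contact_force: [0.3, 0.2, -3.6]
opening: 0.0107
finger_force: 59.5
```

Sliding freely on the pins (9.4 mm to go). Continuing.

Request:
carry_out(moves=[[3,0,0,-0.05,0],[3,0,0,-0.1,0],[3,0,0,-0.15,0],[3,0,0,-0.2,0],[3,0,0,-0.2,0]])

```text
time: 20.8
position: [0.6052, 0.0381, 0.0884]
ee_rot: [-0.0, 0.584, 0.812, -0.0]
contact_force: [-0.3, -0.6, -3.4]
opening: 0.0106
finger_force: 59.5
```

Request:
carry_out(moves=[[3,0,0,-0.05,0],[3,0,0,-0.1,0],[3,0,0,-0.1,0]])

```text
time: 21.05
position: [0.6053, 0.0381, 0.086]
ee_rot: [-0.0, 0.584, 0.812, -0.0]
contact_force: [0.5, -0.2, -3.9]
opening: 0.0105
finger_force: 59.5
```

Request:
carry_out(moves=[[3,0,0,-0.04,0],[3,0,0,-0.06,0],[3,0,0,-0.06,0]])

```text
time: 21.3
position: [0.6054, 0.0381, 0.0847]
ee_rot: [-0.0, 0.584, 0.812, -0.0]
contact_force: [-0.2, 0.5, -3.5]
opening: 0.0105
finger_force: 59.5
```

Request:
carry_out(moves=[[3,0,0,-0.03,0],[3,0,0,-0.06,0],[3,0,0,-0.06,0]])

```text
time: 21.55
position: [0.6057, 0.0381, 0.0841]
ee_rot: [0.0, 0.584, 0.812, 0.0]
contact_force: [-3.3, -0.5, 1.4]
opening: 0.011
finger_force: 60.2
```

Request:
carry_out(moves=[[3,0,0,-0.03,0],[3,0,0,-0.05,0],[3,0,0,-0.05,0]])

```text
time: 21.8
position: [0.6056, 0.038, 0.0841]
ee_rot: [-0.0, 0.584, 0.812, -0.0]
contact_force: [-6.0, 0.4, 7.9]
opening: 0.0107
finger_force: 61.1
```

Contact at exactly the predicted height, so the plate is flush. I release and retreat.

Request:
carry_out(moves=[[20,0,0,0,0],[35,0,0,0,0],[50,0,0,0,0],[60,0,0,0,0],[60,0,0,0,0],[60,0,0,0.5,0],[60,0,0,1.5,0],[60,0,0,3,0],[60,0,0,4.5,0],[60,0,0,6,0]])

```text
time: 22.63
position: [0.6052, 0.0381, 0.2344]
ee_rot: [0.0, 0.584, 0.812, 0.0]
contact_force: [1.5, 0.3, -0.7]
opening: 0.0598
finger_force: 0.0
```

Request:
carry_out(moves=[[60,-0.8,1.2,0.3,0],[60,-2,2.6,0.3,0],[60,-3,4,0.3,0],[60,-4,5.2,0.3,0],[60,-5,6.5,0.3,0],[60,-5.5,7.8,0.3,0],[60,-6,9,0.3,0],[60,-6,10,0.3,0],[60,-6,10,0.3,0]])

```text
time: 23.38
position: [0.4545, 0.2916, 0.2409]
ee_rot: [-0.0, 0.582, 0.813, 0.001]
contact_force: [0.3, -0.7, 0.5]
opening: 0.06
finger_force: 0.0
```

```bash
python3 st.py; python3 - <<'E'
from bench import ctrl
import cv2,pickle
from h import *
c=ctrl.read_camera('side');t=ctrl.read_camera('top')
a=cv2.resize(c['img'][110:270,190:350],None,fx=2.4,fy=2.4,interpolation=cv2.INTER_CUBIC)
b=cv2.resize(t['img'][120:280,280:450],None,fx=2.4,fy=2.4,interpolation=cv2.INTER_CUBIC)
cv2.imwrite('pics/p7.png',np.hstack([a,b]))
E
```

```text
23.3833 [0.4545 0.2916 0.2409] tooly deg 18.792846788253343 q [ 0.47 -0.13  1.89  0.    1.38  0.14] F [ 0.3 -0.7  0.5] 0.05999226137602205 0.0
```

View pics/p7.png

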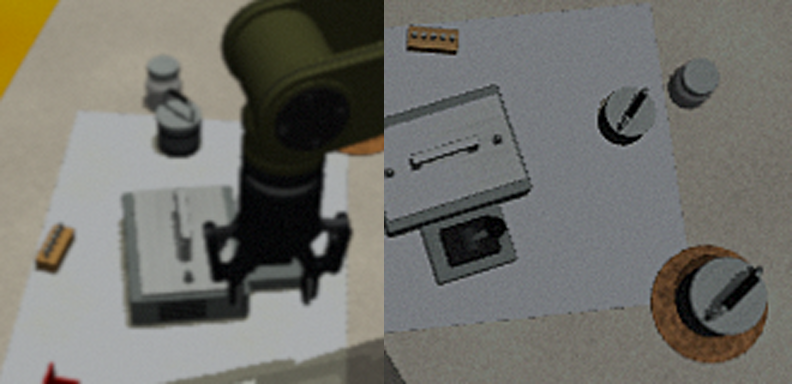

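The cover lies flush on the base with both pins through it (top crop pins (390,174) and (497,140)). The drum stands on the mat at (728,297), the lever is off at (497,228), and the jar, bit block and tool rest are unmoved.

```bash
python3 -c "
from bench import ctrl
print(ctrl.close_job())"
```

```text
the job is handed in; nothing more can be done
None
```

The job is handed in at about 23 s of the 72 s: the tumbler is switched off, the drum stands upright on the cork mat, and the cover plate lies flush on the base over both pins; no verdict came back.

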